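Sort the bench clutter into its trays

ROBOT

A 6-joint arm with a two-finger parallel gripper is mounted at the origin on a cart in front of the work surface, level with it; the furniture and walls round the work are solid. World frame = base frame: x ahead of the robot, y to its left, z up, the work surface at z = 0. Lengths are in m, angles in rad, forces in N, time in s.
With the tool pointing down it reaches from about 0.3 to 0.875 m from the base axis. Payload 6.4 kg.
Tool frame: the origin (TCP) lies midway between the tips of the shut fingers; the grasp point (between the pads) lies 19 mm behind it; z points along the fingers, y is the line along which they close (so a half turn about z gives the same grasp; the last joint's range is limited). The gripper opens to 85 mm and grips with 20 to 120 N. Pads are 22 mm wide; open, the fingers measure 114 mm over their backs; the gripper's body (76 mm by 85 mm) begins 54 mm behind the grasp point. The pads swing forward as they close: fully open they stand 13 mm farther back than shut.
Start: joints at [-1.406, 0.181, 1.607, -0, 1.354, -0.206], TCP at [0.208, -0.536, 0.231] pointing down, gripper open.
Joint ranges: [-2.99, 2.99], [-0.89, 2.07], [0.3, 2.58], [-1.14, 4.28], [0, 2.63], [-3.12, 3.12]. Speed limits (rad/s): [2.57, 2.57, 3.01, 3.14, 3.14, 3.14].

INTERFACE

Orientations are given as a unit quaternion [w, x, y, z].
In Python, from bench import sensors, vision, ctrl gives the robot as it stands.
- The arm moves only by the tool carry_out, never from a script. Its argument "deltas" is text: rows parted by semicolons, each of 7 numbers parted by spaces: the shift along the tool's x, y, z in mm, then the turn, a rotation vector about the tool's x, y, z in rad, then the closure, from 0 (fully open) to 1 (shut). In form: tx ty tz ax ay az claw; .... A call has 1 to 12 rows; each row is the pose to reach, as a shift and turn from the pose commanded when the call began, along the tool's axes at that moment; what a row does not reach only later rows make up. A row lasts 1/8 s, in which the tool goes at most 62.5 mm and 10.7 degrees, less where a joint would pass 70% of its speed; a pose out of reach is approached as far as the arm can. A call with a gripper value outside its range is refused whole. The fingers move at their own pace and stop on an object; the grip force is fixed at half the most. Time passes only in rows, so rows that repeat a pose let the fingers close. It gives the time, the measured TCP pose, the force, the opening and the grip force at its end, in the units of the state.
- sensors.get_obs(): the state, without advancing time (a new reading comes with each control period).
- vision.camera(name): name is "scene" or "side" or "wrist"; returns the picture (480x640x3 uint8, blue, green, red); there is no depth.
- vision.camera_model(name): a dict with "K" (3x3 intrinsics, pixels), "extrinsics" (4x4, takes a point from world to camera coordinates); the wrist camera has in their place "hand_eye" (4x4, takes a point from camera to tool coordinates, whose origin is the TCP and whose axes are the flange's). Camera axes: x right, y down, z forward; pixel columns grow to the right and rows downward; lengths in m; the calibration is good to about 2 mm. A picture is of the moment at which its call begins: read the wrist's pose just before it. camera_model takes no time and is no camera call.
- ctrl.hand_in(): hands the job in; it is judged then, once.
The state is a dict: "time_s": time; "q": joint angles; "dq": joint speeds; "joint_efforts": joint torques, N m; "eef_pos": TCP position; "eef_rot": TCP orientation; "wrist_force": force on the tool from outside, world axes, zero at the start; "torque": the same for the moment, N m; "opening": opening from 0.0 (shut) to 1.0 (fully open); "grasp_force": force on a finger pad.
Only numpy, scipy, OpenCV 4.12 (cv2) and the standard library are available. Lean on these libraries where they do the work, as an engineer would, in place of code of your own. Each camera call takes 0.05 s, during which the arm holds its last target. There are 200 camera calls.

TASK

Sort the row of things in front of the analyser into the three open trays on the left: stand the two dropper bottles upright in the two small deep bays of the bottle rack, lay the two petri dishes flat in the wide shallow dish tray, one in each bay, and lay the forceps flat in the long undivided tool tray. Set each thing down on the tray's floor rather than dropping it, and leave the tape roll and the dial timer where they are.

Things in the scene. Friction and masses are not known exactly. Their poses are not given: they have to be found in the camera images.
- bottle_a: round dropper bottle with its cap on, standing upright; body 33 mm across from the bottom up to about 55 mm, narrower cap above to 78 mm. Grasp the body from above. Origin: centre of the underside, z up along the bottle. Belongs in the bottle rack. Stands in the same row as the other things to sort. The smaller of the two bottles.
- bottle_b: round dropper bottle with its cap on, standing upright; body 35 mm across from the bottom up to about 60 mm, narrower cap above to 86 mm. Grasp the body from above. Origin: centre of the underside, z up along the bottle. Belongs in the bottle rack. Stands in the same row as the other things to sort. The larger of the two bottles.
- dish_a: round closed petri dish, clear, with a dull pink filling, 58 mm across and 12 mm high (its grippable wall is 54 mm across and 11 mm high), lying flat. Grasp it across its rim with the fingertips just above the surface. Origin: centre of the underside, z up. Belongs in the dish tray.
- dish_b: round closed petri dish, clear, with a pale filling, 58 mm across and 12 mm high (its grippable wall is 54 mm across and 11 mm high), lying flat. Grasp it across its rim with the fingertips just above the surface. Origin: centre of the underside, z up. Belongs in the dish tray.
- forceps: slim steel forceps lying flat, 131 mm long (along its own y), 15 mm wide (along its own x) at the widest, 8 mm high. Grasp it across its width at the middle with the fingertips just above the surface. Origin: centre of the underside, z up. Belongs in the tool tray.
- bottle_rack: the smallest and deepest open tray, with two small bays; fixed; outside 112 (its x) x 58 (its y) x 28 mm high, walls and floor 4 mm thick, each bay 50 x 50 mm and 24 mm deep. Origin: centre of the underside, z up; bay centres at x = -27 and +27 mm, y = 0, floor at z = 4 mm. One bottle stands in each bay.
- dish_tray: the widest and shallowest open tray, with a rib across the middle between two large bays; fixed; outside 160 (its x) x 124 (its y) x 14 mm high, walls and floor 4 mm thick, each bay 74 x 116 mm and 10 mm deep. Origin: centre of the underside, z up; bay centres at x = -39 and +39 mm, y = 0, floor at z = 4 mm. Finger room beside a dish is along y. One dish lies in each bay.
- tool_tray: long narrow open steel tray without any rib; fixed to the bench; outside 158 (along its x) x 88 (along its y) x 18 mm high, walls and floor 4 mm thick, so inside 150 x 80 mm and 14 mm deep. Origin: centre of the underside, z up; floor at z = 4 mm. The forceps lie in it along its length, either way round.
- tape_roll: bystander: roll of white tape lying flat left of the trays, 62 mm across, 20 mm high; origin: centre of the underside. Not to be moved. Keep the hand clear of the big analyser behind the row: front face at x = 0.585 m, from y = -0.34 to 0.18 m, up to 0.22 m high; carry things past in front of it.
- timer: bystander: round dial timer, 68 mm across, 47 mm high, standing right of the row of things; origin: centre of the underside. Not to be moved. Behind it stands a tall covered instrument (x from 0.49 m, y from -0.60 to -0.43 m, 0.35 m high) to keep clear of.
Mind the look-alikes: they are no part of the job. What is shaped like the tool_tray but yellow is not meant.

How it is judged:
At the end, for the whole second after the job is handed in: Bottles upright (0.15 rad) in the rack, one per bay, within 6 mm of its floor; dishes flat (0.10 rad) in the dish tray, one per bay, within 4 mm of its floor; forceps flat (0.12 rad) in the tool tray, within 4 mm of its floor, middle within 40 mm along and 45 mm across; all released, at rest (x of bottle_a in the frame of bottle_rack between -0.045 and 0.045 m and y of bottle_a in the frame of bottle_rack between -0.02 and 0.02 m and z of bottle_a in the frame of bottle_rack between 0 and 0.01 m and angle between each of bottle_a, bottle_b's own z axis and vertical below 0.15 rad and linear speed of each of bottle_a, bottle_b, dish_a, dish_b, forceps below 0.02 m/s and x of bottle_b in the frame of bottle_rack between -0.045 and 0.045 m and y of bottle_b in the frame of bottle_rack between -0.02 and 0.02 m and z of bottle_b in the frame of bottle_rack between 0 and 0.01 m and x of dish_a in the frame of dish_tray between -0.065 and 0.065 m and y of dish_a in the frame of dish_tray between -0.04 and 0.04 m and z of dish_a in the frame of dish_tray between 0 and 0.008 m and angle between each of dish_a, dish_b's own z axis and vertical below 0.1 rad and x of dish_b in the frame of dish_tray between -0.065 and 0.065 m and y of dish_b in the frame of dish_tray between -0.04 and 0.04 m and z of dish_b in the frame of dish_tray between 0 and 0.008 m and x of forceps in the frame of tool_tray between -0.04 and 0.04 m and y of forceps in the frame of tool_tray between -0.045 and 0.045 m and z of forceps in the frame of tool_tray between 0 and 0.008 m and angle between forceps's own z axis and vertical below 0.12 rad); the robot touches nothing.
It fails at once if a bottle is let go more than 25 mm above the tray floor (dropped or thrown) ((height (world z) of bottle_a above 0.03 m and contact force between the fingers and bottle_a below 0.01 N) or (height (world z) of bottle_b above 0.03 m and contact force between the fingers and bottle_b below 0.01 N)).
It fails at once if a dish is let go more than 25 mm above the tray floor (dropped or thrown) ((height (world z) of dish_a above 0.03 m and contact force between the fingers and dish_a below 0.01 N) or (height (world z) of dish_b above 0.03 m and contact force between the fingers and dish_b below 0.01 N)).
It fails at once if the forceps is let go more than 25 mm above the tray floor (dropped or thrown) ((height (world z) of forceps above 0.03 m and contact force between the fingers and forceps below 0.01 N)).
It fails at once if the tape roll is moved by more than 20 mm (distance of tape_roll from where it was at the start of the episode above 0.02 m).
It fails at once if the dial timer is moved by more than 20 mm (distance of timer from where it was at the start of the episode above 0.02 m).
It also fails if it takes over 115 s, if anything falls off the work surface, if the arm or the gripper's body presses on something with over 40 N, if the wrist force passes 120 N, or if a joint passes its speed limit or range.

## Working session

There is one attempt and no reset: what is moved stays moved. The work goes in short steps, Python scripts to look and compute and a tool call to move; the robot and the scene stay as the last step left them, time stands still between calls to the robot, and variables do not carry over. Pictures are saved under pics/ and viewed, at most 14 in all, crops included, and the job is handed in when it is done.

Besides the shell and the picture viewer there is one more tool, called after "Call:" as name(argument=value, ...), one argument or row to a line, values as JSON. carry_out: Moves the arm, as the interface text tells. Its arguments: {"type":"object","properties":{"deltas":{"type":"string"}},"required":["deltas"]}

```bash
ls; mkdir -p pics; python3 - <<'E'
from bench import sensors, vision
import cv2
for n in("scene","side"):
    cv2.imwrite(f"pics/{n}0.png",vision.camera(n)); m=vision.camera_model(n); print(n,m)
print(vision.camera_model("wrist")); print(sensors.get_obs())
E
```

```text
pics
scene {'K': array([[515.58262412,   0.        , 323.08682883],
       [  0.        , 515.58262412, 243.90132897],
       [  0.        ,   0.        ,   1.        ]]), 'extrinsics': array([[-6.04103818e-01, -7.96905609e-01, -1.67547295e-04,
         3.72400168e-01],
       [-5.59246509e-01,  4.24093260e-01, -7.12311904e-01,
         2.74710870e-01],
       [ 5.67716407e-01, -4.30216641e-01, -7.01863038e-01,
         1.53245612e+00],
       [ 0.00000000e+00,  0.00000000e+00,  0.00000000e+00,
         1.00000000e+00]])}
side {'K': array([[454.80236588,   0.        , 320.30918589],
       [  0.        , 454.80236588, 237.08776594],
       [  0.        ,   0.        ,   1.        ]]), 'extrinsics': array([[ 0.99899285, -0.03543099,  0.02753058, -0.51711159],
       [ 0.01351893, -0.34738185, -0.93762631,  0.06010563],
       [ 0.04278465,  0.93705416, -0.34655299,  1.33018502],
       [ 0.        ,  0.        ,  0.        ,  1.        ]])}
{'K': array([[385.63314926,   0.        , 316.63077405],
       [  0.        , 385.63314926, 242.0102878 ],
       [  0.        ,   0.        ,   
[... 361 characters left out ...]
+00]])}
{'time_s': 0.1, 'q': array([-1.40628105e+00,  1.81517546e-01,  1.60790385e+00,  3.39715741e-05,
        1.35380582e+00, -2.06321022e-01]), 'dq': array([ 0.0006956 ,  0.00079447, -0.00258864, -0.00067601, -0.00044271,
        0.000984  ]), 'joint_efforts': array([ 1.47703846e-03, -4.45874155e+01, -3.52236700e+01, -1.34819666e-04,
        4.03650105e-03,  2.02036387e-05]), 'eef_pos': array([ 0.20830894, -0.53540641,  0.23044769]), 'eef_rot': array([-8.16758825e-04,  9.82859596e-01,  1.84353862e-01,  3.36631894e-05]), 'wrist_force': array([-0.50689232,  0.38877657, -0.24453442]), 'torque': array([-0.01950377,  0.04245912, -0.04200031]), 'grasp_force': 0.0, 'opening': 1.0007670233306811}
```

View pics/scene0.png

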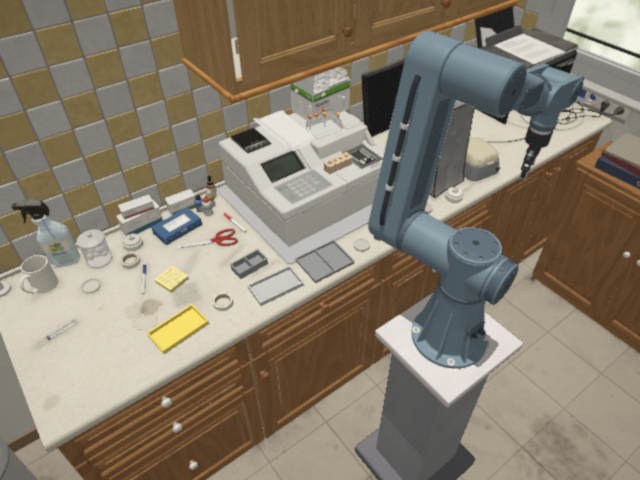

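View pics/side0.png

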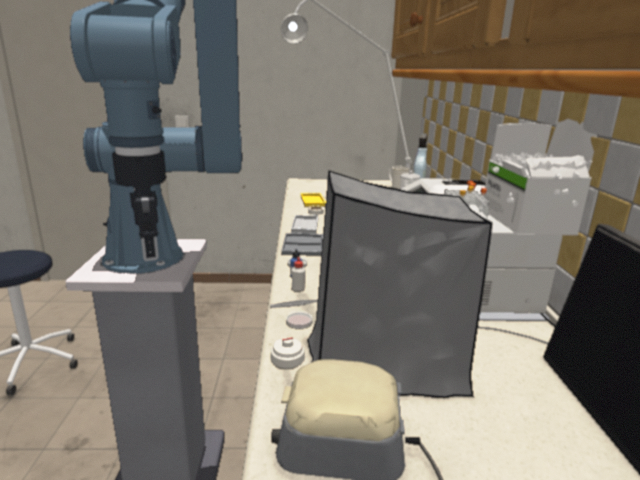

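The scene view shows the bottle rack at (249,263), dish tray at (324,261), grey tool tray at (276,286), yellow look-alike at (178,328), tape at (222,301) and the pale dish at (361,245). The side view shows the timer at (288,350), pink dish at (299,320), forceps at about (292,303) and bottles at (298,275).

```bash
cat > h.py <<'E'
import numpy as np, cv2
from bench import sensors, vision
from scipy.spatial.transform import Rotation as R
def rot(o): q=o["eef_rot"]; return R.from_quat([q[1],q[2],q[3],q[0]])
def T_tool():
    o=sensors.get_obs(); T=np.eye(4); T[:3,:3]=rot(o).as_matrix(); T[:3,3]=o["eef_pos"]; return T
def campose(n,T=None):
    m=vision.camera_model(n)
    return m["K"],(T@m["hand_eye"] if n=="wrist" else np.linalg.inv(m["extrinsics"]))
def cast(n,uv,z,T=None):
    K,C=campose(n,T); uv=np.atleast_2d(np.array(uv,float))
    d=(C[:3,:3]@np.linalg.inv(K)@np.c_[uv,np.ones(len(uv))].T).T; c=C[:3,3]
    return c+d*((z-c[2])/d[:,2])[:,None]
def delta(p,yaw):
    """world TCP target, yaw = world angle of tool y (closing line), tool down"""
    o=sensors.get_obs(); r=rot(o); best=None
    for k in(0,np.pi):
        y=np.array([np.cos(yaw+k),np.sin(yaw+k),0]); z=np.array([0,0,-1.]); x=np.cross(y,z)
        v=(r.inv()*R.from_matrix(np.c_[x,y,z])).as_rotvec()
        if best is None or np.linalg.norm(v)<np.linalg.norm(best): best=v
    t=r.inv().apply(np.array(p)-o["eef_pos"])*1000
    print("delta",t.round(1),best.round(3),"q6",o["q"][5].round(2)); return t,best
E
python3 - <<'E'
from h import *
for n,L in(("scene",dict(rack=(249,263,.02),dtray=(324,261,.01),tool=(276,286,.01),yel=(178,328,.01),tape=(222,301,.01),dpale=(361,245,.01))),("side",dict(timer=(288,350,.03),pink=(299,320,.006),forc=(292,303,0),bot=(298,290,.0),yel=(313,200,.01)))):
    for k,v in L.items(): print(k,cast(n,v[:2],v[2]).round(3))
delta((.33,-.35,.3),-1.57)
E
```

```text
rack [[0.598 0.324 0.02 ]]
dtray [[0.462 0.114 0.01 ]]
tool [[0.467 0.304 0.01 ]]
yel [[0.505 0.629 0.01 ]]
tape [[0.517 0.473 0.01 ]]
dpale [[ 0.445 -0.035  0.01 ]]
timer [[ 0.437 -0.508  0.03 ]]
pink [[ 0.457 -0.357  0.006]]
forc [[ 0.44  -0.268  0.   ]]
bot [[ 0.453 -0.199  0.   ]]
yel [[0.508 0.618 0.01 ]]
delta [ 180.6 -128.8  -69.3] [-0.002 -0.     0.37 ] q6 -0.21
```

Call:
carry_out(
  deltas="40 -22 -40 0 0 0.06 0;90 -50 -90 0 0 0.12 0;140 -80 -100 0 0 0.18 0;190 -108 -100 0 0 0.24 0;240 -137 -100 0 0 0.3 0;285 -162 -100 0 0 0.37 0;319 -182 -100 0 0 0.37 0;319 -182 -100 0 0 0.37 0;319 -182 -100 0 0 0.37 0",
)

```text
time_s: 1.23
eef_pos: [0.4394, -0.2509, 0.331]
eef_rot: [-0.0, 1.0, 0.001, -0.0]
wrist_force: [0.2, -0.4, -0.3]
opening: 1.001
grasp_force: 0.0
```

```bash
python3 - <<'E'
from h import *
T=T_tool(); cv2.imwrite("pics/w1.png",vision.camera("wrist")); np.save("T1.npy",T); print(T.round(3)); delta((.44,.2,.33),-1.57)
E
```

```text
[[ 1.     0.001 -0.001  0.439]
 [ 0.001 -1.     0.    -0.251]
 [-0.001 -0.    -1.     0.331]
 [ 0.     0.     0.     1.   ]]
delta [   0.9 -451.3    1. ] [-0.     0.001 -0.001] q6 0.82
```

View pics/w1.png

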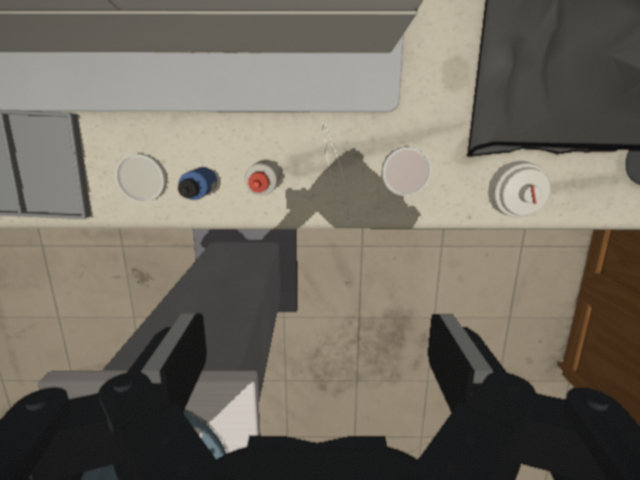

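The wrist view shows, left to right, the dish tray at (40,165), pale dish (141,177), blue bottle (200,182), red-capped bottle (263,178), forceps faintly around (335,160), pink dish (406,171) and timer (522,190). Next I look at the trays.

Call:
carry_out(
  deltas="0 -50 0 0 0 0 0;0 -105 0 0 0 0 0;0 -165 0 0 0 0 0;0 -225 0 0 0 0 0;0 -285 0 0 0 0 0;0 -345 0 0 0 0 0;0 -400 0 0 0 0 0;0 -450 0 0 0 0 0;0 -500 0 0 0 0 0;0 -530 0 0 0 0 0;0 -530 0 0 0 0 0;0 -530 0 0 0 0 0",
)

```text
time_s: 2.78
eef_pos: [0.4398, 0.278, 0.3311]
eef_rot: [0.0, 1.0, -0.0, -0.0]
wrist_force: [-0.1, 0.1, -0.0]
opening: 1.0
grasp_force: 0.0
```

```bash
python3 - <<'E'
from h import *
T=T_tool(); im=vision.camera("wrist"); cv2.imwrite("pics/w2.png",im); np.save("T2.npy",T); print(T.round(3))
w=cv2.imread("pics/w1.png")[90:230,110:450]
cv2.imwrite("pics/w1c.png",cv2.resize(w,None,fx=2.3,fy=2.3,interpolation=cv2.INTER_CUBIC))
E
```

```text
[[ 1.    -0.001 -0.     0.44 ]
 [-0.001 -1.    -0.001  0.278]
 [-0.     0.001 -1.     0.331]
 [ 0.     0.     0.     1.   ]]
```

View pics/w2.png

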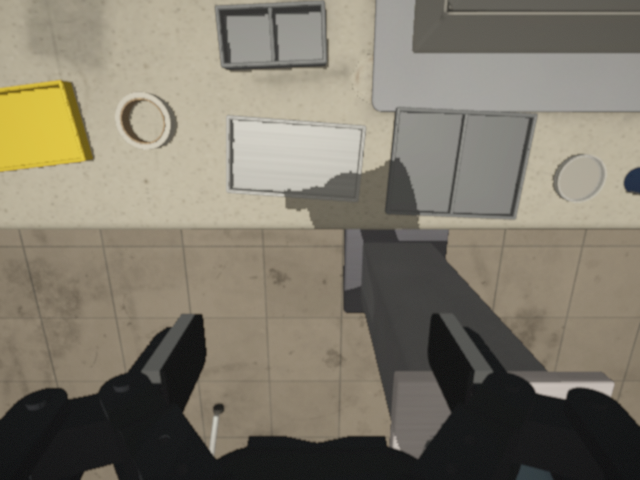

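View pics/w1c.png

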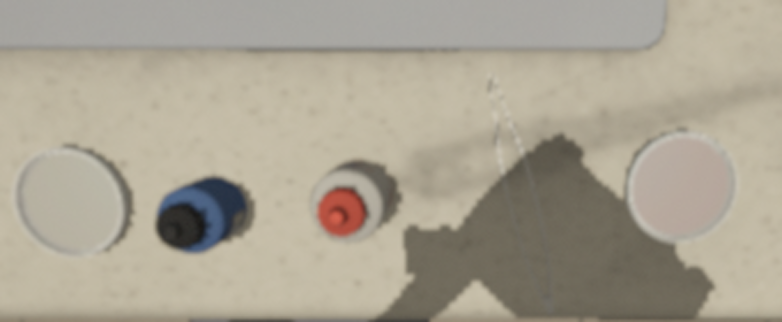

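```bash
python3 - <<'E'
from h import *
T1=np.load("T1.npy");T2=np.load("T2.npy")
def quad(nm,c,z):
    p=cast("wrist",c,z,T2)[:,:2]; e=[np.linalg.norm(p[(i+1)%4]-p[i])*1e3 for i in range(4)]
    v=p[0]-p[1]+p[3]-p[2]; print(nm,p.mean(0).round(4),"sides",np.round(e),"long-axis angle",np.arctan2(v[1],v[0]).round(3)%np.pi)
quad("rack",[(216,7),(324,3),(327,64),(222,70)],.028)
quad("tool",[(230,117),(365,125),(361,198),(229,190)],.018)
quad("dtray",[(397,108),(535,115),(517,216),(387,212)],.014)
im=cv2.imread("pics/w1.png"); hsv=cv2.cvtColor(im,cv2.COLOR_BGR2HSV)
def blob(nm,m,zs,T=T1):
    cs,_=cv2.findContours(m.astype(np.uint8)*255,0,2); c=max(cs,key=cv2.contourArea); (u,v),r=cv2.minEnclosingCircle(c)
    print(nm,(round(u),round(v)),round(r,1),cv2.contourArea(c),[cast("wrist",(u,v),z,T)[0].round(4) for z in zs])
roi=np.zeros(im.shape[:2],bool); roi[130:225,100:460]=1
H,S,V=cv2.split(hsv)
blob("redcap",roi&(S>120)&((H<12)|(H>170)),[.07,.078])
blob("blue body",roi&(S>100)&(H>100)&(H<130),[.03,.06])
blob("blackcap",roi&(V<45)&(np.arange(640)[None]<215)&(S<120),[.075,.086])
g=cv2.cvtColor(im,cv2.COLOR_BGR2GRAY)
for nm,c,z in(("pale",(141,177),.012),("pink",(406,171),.012),("redshoulder",(261,179),.055),("blueshoulder",(195,184),.06)):
    print(nm,cast("wrist",c,z,T1)[0].round(4))
for c in((323,124),(348,222.6),(327,150),(337,150)): print("forc",cast("wrist",c,.005,T1)[0].round(4))
a=im[110:226,300:440]; a=cv2.createCLAHE(4,(4,4)).apply(cv2.cvtColor(a,cv2.COLOR_BGR2GRAY))
b=im[130:220,105:295]
cv2.imwrite("pics/fc.png",np.vstack([cv2.resize(cv2.cvtColor(a,8),(560,464),interpolation=2)]))
for nm,x0,T,f in(("pale",141,T1,"w1"),("pink",406,T1,"w1"),("pale2",580,T2,"w2")):
    gg=cv2.cvtColor(cv2.imread(f"pics/{f}.png"),6)[140:215,max(0,x0-45):x0+45]
    c=cv2.HoughCircles(cv2.resize(gg,None,fx=4,fy=4,interpolation=2),cv2.HOUGH_GRADIENT,1,400,param1=80,param2=20,minRadius=80,maxRadius=115)
    if c is not None:
        c=c[0,0]; uv=(c[0]/4+max(0,x0-45),c[1]/4+140); print(nm,uv,c[2]/4,cast("wrist",uv,.011,T)[0].round(4))
E
```

```text
rack [0.5993 0.3247] sides [110.  57. 112.  59.] long-axis angle 1.613
tool [0.4739 0.3021] sides [153.  84. 158.  83.] long-axis angle 1.511
dtray [0.4661 0.1107] sides [158. 118. 160. 121.] long-axis angle 1.531
redcap (258, 182) 10.0 284.5 [array([ 0.4547, -0.1888,  0.07  ]), array([ 0.4559, -0.19  ,  0.078 ])]
blue body (198, 181) 16.9 394.0 [array([ 0.4492, -0.1131,  0.03  ]), array([ 0.4539, -0.1223,  0.06  ])]
blackcap (190, 187) 8.6 57.0 [array([ 0.4498, -0.1182,  0.075 ]), array([ 0.4516, -0.1218,  0.086 ])]
pale [ 0.4509 -0.0401  0.012 ]
pink [ 0.4583 -0.3565  0.012 ]
redshoulder [ 0.4551 -0.1896  0.055 ]
blueshoulder [ 0.4504 -0.1189  0.06  ]
forc [ 0.5116 -0.2574  0.005 ]
forc [ 0.3929 -0.2897  0.005 ]
forc [ 0.4821 -0.2624  0.005 ]
forc [ 0.4821 -0.2743  0.005 ]
pale (np.float32(136.375), np.float32(181.625)) 27.2 [ 0.4452 -0.0333  0.011 ]
pink (np.float32(406.375), np.float32(173.375)) 23.45 [ 0.4554 -0.3574  0.011 ]
pale2 (np.float32(581.125), np.float32(181.375)) 23.075 [ 0.4459 -0.0399  0.011 ]
```

View pics/fc.png

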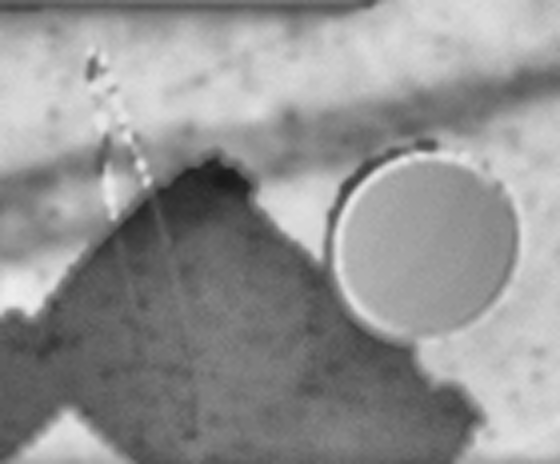

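The grey rimmed tray at (297,157) matches the given 158 x 88 mm; the yellow one at (40,125) is the look-alike. The red-capped bottle is the smaller (bottle_a) and the blue one is bottle_b. I go over the blue bottle with the closing line along world x.

Call:
carry_out(
  deltas="0 25 10 0 0 -0.15 0.37;2 65 20 0 0 -0.3 0.37;3 105 30 0 0 -0.47 0.37;4 145 50 0 0 -0.64 0.37;5 185 70 0 0 -0.81 0.37;6 225 90 0 0 -0.98 0.37;7 270 110 0 0 -1.15 0.37;8 315 120 0 0 -1.32 0.37;10 355 131 0 0 -1.48 0.37;11 398 131 0 0 -1.57 0.37;11 398 131 0 0 -1.57 0.37;11 398 131 0 0 -1.57 0.37",
)

```text
time_s: 4.32
eef_pos: [0.4501, -0.1192, 0.2004]
eef_rot: [-0.0, 0.708, 0.706, 0.0]
wrist_force: [0.6, -0.4, -0.1]
opening: 0.631
grasp_force: 0.0
```

```bash
python3 - <<'E'
from h import *
o=sensors.get_obs(); print(o["opening"],o["q"].round(2))
T=T_tool(); im=vision.camera("wrist"); cv2.imwrite("pics/w3.png",im); np.save("T3.npy",T); print(T.round(3))
E
```

```text
0.6305234269221972 [-0.51 -0.04  1.91  0.    1.27 -0.51]
[[ 0.003  1.    -0.     0.45 ]
 [ 1.    -0.003  0.    -0.119]
 [ 0.    -0.    -1.     0.2  ]
 [ 0.     0.     0.     1.   ]]
```

View pics/w3.png

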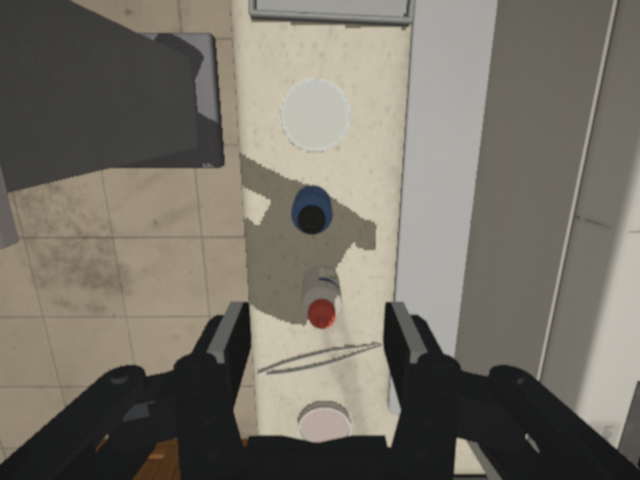

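The view shows the pale dish (315,115), blue bottle cap (312,218), red bottle cap (321,313), the full forceps from (259,373) to (381,345), and the pink dish (325,424).

```bash
python3 - <<'E'
from h import *
T=np.load("T3.npy")
for n,c,z in(("pale",(315,115),.012),("pink",(325,422),.012),("bluecap",(312,218),.086),("redcap",(321,313),.078),("blueback",(312,186),.06),("redtop",(321,267),.0),("f1",(259,373),.005),("f2",(381,345),.005)):
    print(n,cast("wrist",c,z,T)[0].round(4))
a,b=[cast("wrist",c,.005,T)[0] for c in((259,373),(381,345))]; d=b-a
print("len",np.linalg.norm(d),(a+b)/2,np.arctan2(d[1],d[0]))
hsv=cv2.cvtColor(cv2.imread("pics/w3.png"),40);H,S,V=cv2.split(hsv)
for nm,m,z in(("red",(S>120)&((H<10)|(H>172)),.078),("black",(V<50)&(S<120),.086)):
    r=np.zeros_like(m);r[195:335,285:345]=1
    cs,_=cv2.findContours((m&r).astype(np.uint8),0,2);c=max(cs,key=cv2.contourArea);(u,v),rr=cv2.minEnclosingCircle(c);print(nm,u,v,rr,cast("wrist",(u,v),z,T)[0])
delta((.451,-.1195,.03),0)
E
```

```text
pale [ 0.4497 -0.0374  0.012 ]
pink [ 0.459  -0.3482  0.012 ]
bluecap [ 0.4476 -0.1054  0.086 ]
redcap [ 0.4539 -0.183   0.078 ]
blueback [ 0.4474 -0.0877  0.06  ]
redtop [ 0.4548 -0.1757  0.    ]
f1 [ 0.3904 -0.2916  0.005 ]
f2 [ 0.5155 -0.2586  0.005 ]
len 0.1293204249603121 [ 0.45295704 -0.27508518  0.005     ] 0.25795185855862357
red 321.7727355957031 313.31817626953125 14.320088386535645 [ 0.45451789 -0.18323593  0.078     ]
black 311.2066650390625 219.13999938964844 14.191494941711426 [ 0.44703262 -0.10623333  0.086     ]
delta [ -0.9   0.8 170.4] [ 0.    -0.    -0.002] q6 -0.51
```

Call:
carry_out(
  deltas="-40 0 0 0 0 0 0;-75 0 0 0 0 0 0;-75 0 0 0 0 0 0;-75 0 0 0 0 0 0",
)

```text
time_s: 4.88
eef_pos: [0.4506, -0.1925, 0.2002]
eef_rot: [-0.0, 0.707, 0.707, 0.0]
wrist_force: [-0.6, -0.2, 0.1]
opening: 0.999
grasp_force: 0.0
```

```bash
python3 - <<'E'
from h import *
T=T_tool(); im=vision.camera("wrist"); cv2.imwrite("pics/w4.png",im); np.save("T4.npy",T); print(T[:3,3])
s=vision.camera("side"); 
cv2.imwrite("pics/w4b.png",np.vstack([cv2.resize(im[80:260,200:440],None,fx=2,fy=2,interpolation=2),cv2.resize(s[235:315,240:360],(480,320)[:2],interpolation=2)[:230]]))
E
```

```text
[ 0.45055475 -0.19250599  0.20021329]
```

View pics/w4b.png

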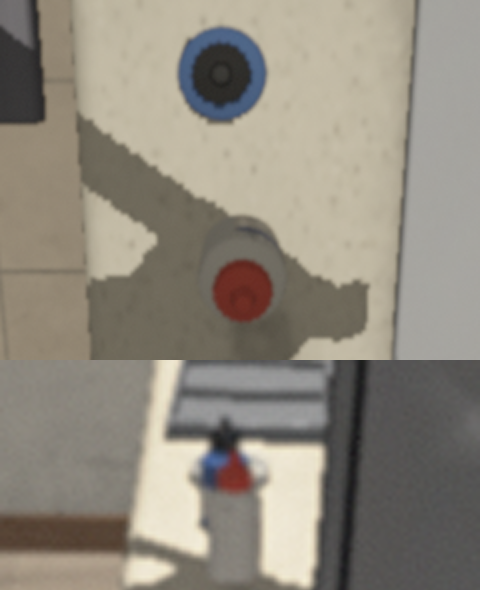

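```bash
python3 - <<'E'
from h import *
P={ "blue":[("T1",(188.3,188.7)),("T3",(311.2,219)),("T4",(311,117.5))],
    "red":[("T1",(257.4,182.6)),("T3",(321.8,313.3)),("T4",(321,225.5))]}
for n,L in P.items():
    A=[];b=[]
    for t,uv in L:
        T=np.load(t+".npy"); p0,p1=cast("wrist",uv,0,T)[0],cast("wrist",uv,.1,T)[0]; d=(p1-p0)/np.linalg.norm(p1-p0); M=np.eye(3)-np.outer(d,d); A.append(M); b.append(M@p0)
        print(n,t,cast("wrist",uv,.08,T)[0].round(4),cast("wrist",uv,.06,T)[0].round(4))
    x=np.linalg.lstsq(np.vstack(A),np.hstack(b),rcond=None)[0]; print(x.round(4),[np.linalg.norm(M@x-c).round(4) for M,c in zip(A,b)])
delta((.449,-.1185,.03),0)
E
```

```text
blue T1 [ 0.449  -0.1194  0.08  ] [ 0.4455 -0.1128  0.06  ]
blue T3 [ 0.4469 -0.1077  0.08  ] [ 0.4466 -0.1128  0.06  ]
blue T4 [ 0.4475 -0.1127  0.08  ] [ 0.4472 -0.1127  0.06  ]
[ 0.4465 -0.1128  0.0609] [np.float64(0.0009), np.float64(0.0002), np.float64(0.0007)]
red T1 [ 0.4554 -0.1909  0.08  ] [ 0.4522 -0.1878  0.06  ]
red T3 [ 0.4545 -0.1821  0.08  ] [ 0.4548 -0.1929  0.06  ]
red T4 [ 0.4543 -0.1857  0.08  ] [ 0.4545 -0.1912  0.06  ]
[ 0.4542 -0.1889  0.068 ] [np.float64(0.0007), np.float64(0.0006), np.float64(0.0002)]
delta [ 73.8  -1.5 170.3] [-0.    -0.     0.001] q6 -0.65
```

Three rays meet within 1 mm: blue (0.447,-0.113) with its cap disc at 61 mm, red (0.454,-0.189) at 68 mm. Red is therefore the taller bottle_b and blue is bottle_a, correcting my earlier guess. I pick blue first.

Call:
carry_out(
  deltas="40 -2 0 0 0 0 0;79 -3 10 0 0 0 0;79 -3 50 0 0 0 0;79 -3 95 0 0 0 0;79 -3 135 0 0 0 0;79 -3 160 0 0 0 0;79 -3 170 0 0 0 0;79 -3 170 0 0 0 1;79 -3 170 0 0 0 1;79 -3 170 0 0 0 1;79 -3 170 0 0 0 1;79 -3 170 0 0 0 1",
)

```text
time_s: 6.48
eef_pos: [0.4485, -0.1152, 0.0316]
eef_rot: [0.001, 0.707, 0.707, 0.0]
wrist_force: [-1.0, 1.0, 5.2]
opening: 0.365
grasp_force: 59.0
```

Call:
carry_out(
  deltas="0 0 0 0 0 0 1;0 0 0 0 0 0 1;0 0 -15 0 0 0 1;0 0 -45 0 0 0 1;0 0 -70 0 0 0 1;0 0 -70 0 0 0 1",
)

```text
time_s: 7.22
eef_pos: [0.4496, -0.1157, 0.1032]
eef_rot: [0.003, 0.707, 0.707, 0.001]
wrist_force: [-0.3, 0.3, -0.3]
opening: 0.368
grasp_force: 59.4
```

Call:
carry_out(
  deltas="20 0 -30 0 0 0 1;55 2 -60 0 0 0 1;95 4 -90 0 0 0 1;140 5 -97 0 0 0 1;185 6 -97 0 0 0 1;230 7 -97 0 0 0 1;275 8 -97 0 0 0 1;320 9 -97 0 0 0 1;350 10 -97 0 0 0 1;366 10 -97 0 0 0 1;366 10 -97 0 0 0 1;366 10 -97 0 0 0 1",
)

```text
time_s: 8.72
eef_pos: [0.4576, 0.2503, 0.197]
eef_rot: [0.0, 0.707, 0.707, -0.0]
wrist_force: [0.1, -0.5, -0.4]
opening: 0.365
grasp_force: 59.5
```

```bash
python3 - <<'E'
from h import *
T=T_tool(); im=vision.camera("wrist"); cv2.imwrite("pics/w5.png",im); np.save("T5.npy",T); print(T[:3,3],sensors.get_obs()["grasp_force"])
E
```

```text
[0.45759951 0.25032414 0.19701359] 59.478158354759216
```

View pics/w5.png

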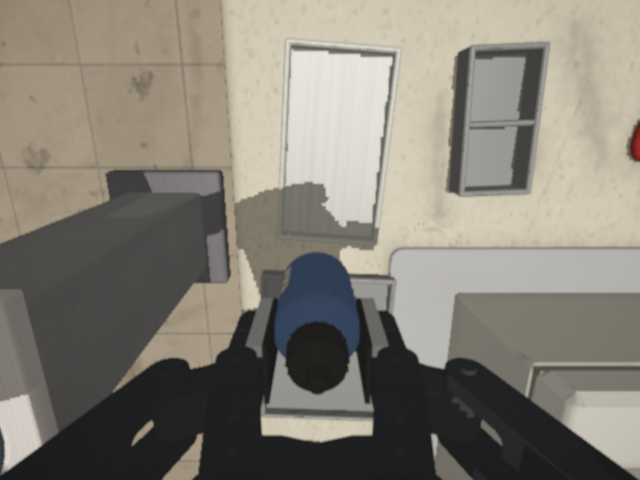

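The view shows the blue bottle held upright, the rack at (472-549, 42-194) and the tool tray at (278-400, 40-244).

```bash
python3 - <<'E'
from h import *
T=np.load("T5.npy")
for nm,c,z in(("rack",[(472,46),(549,42),(531,191),(463,194)],.028),("tool",[(287,40),(400,48),(374,244),(278,237)],.018)):
    p=cast("wrist",c,z,T)[:,:2]; v=p[0]+p[1]-p[2]-p[3]; print(nm,p.mean(0).round(4),[round(np.linalg.norm(p[i]-p[i-1])*1e3) for i in range(4)],np.arctan2(v[1],v[0]).round(3))
c=np.array([.5993,.3247])
print(delta((.5975,.352,.0356),0))
E
```

```text
rack [0.6029 0.3262] [110, 56, 110, 55] 1.624
tool [0.4726 0.3049] [156, 86, 157, 85] 1.493
delta [102.  139.7 161.4] [-0.     0.    -0.001] q6 0.27
(array([102.01392834, 139.70070759, 161.44244854]), array([-0.00025315,  0.00045104, -0.00113063]))
```

Call:
carry_out(
  deltas="45 10 0 0 0 0 1;80 50 0 0 0 0 1;100 95 0 0 0 0 1;100 130 20 0 0 0 1;100 142 60 0 0 0 1;100 142 100 0 0 0 1;100 142 130 0 0 0 1;100 142 150 0 0 0 1;100 142 157 0 0 0 1;100 142 157 0 0 0 1;100 142 157 0 0 0 1",
)

```text
time_s: 10.15
eef_pos: [0.6007, 0.3517, 0.0421]
eef_rot: [0.001, 0.707, 0.707, 0.001]
wrist_force: [0.1, 0.5, 0.0]
opening: 0.365
grasp_force: 59.6
```

Call:
carry_out(
  deltas="0 0 4 0 0 0 1;0 0 6 0 0 0 1;0 0 6 0 0 0 1",
)

```text
time_s: 10.52
eef_pos: [0.6, 0.3516, 0.0357]
eef_rot: [0.0, 0.707, 0.707, 0.0]
wrist_force: [-2.1, -0.4, 5.0]
opening: 0.369
grasp_force: 60.0
```

Call:
carry_out(
  deltas="0 0 0 0 0 0 0.3;0 0 0 0 0 0 0.3;0 0 0 0 0 0 0.2;0 0 -20 0 0 0 0.2;0 0 -60 0 0 0 0.2;0 0 -110 0 0 0 0.1;0 0 -150 0 0 0 0;0 0 -150 0 0 0 0",
)

```text
time_s: 11.52
eef_pos: [0.6025, 0.3525, 0.1915]
eef_rot: [0.002, 0.707, 0.707, 0.005]
wrist_force: [-1.0, 0.6, 0.5]
opening: 0.997
grasp_force: 0.0
```

Call:
carry_out(
  deltas="0 -50 0 0 0 0 0;-20 -100 0 0 0 0 0;-60 -146 0 0 0 0 0;-115 -146 0 0 0 0 0;-170 -146 0 0 0 0 0;-225 -146 0 0 0 0 0;-280 -146 0 0 0 0 0;-335 -146 0 0 0 0 0;-390 -146 0 0 0 0 0;-445 -146 0 0 0 0 0;-500 -146 0 0 0 0 0;-540 -146 0 0 0 0 0",
)

```text
time_s: 13.02
eef_pos: [0.453, -0.1909, 0.1844]
eef_rot: [0.0, 0.708, 0.707, -0.0]
wrist_force: [0.4, 0.3, 0.1]
opening: 1.0
grasp_force: 0.0
```

Call:
carry_out(
  deltas="0 0 0 0 0 0 0;0 0 0 0 0 0 0",
)

```text
time_s: 13.28
eef_pos: [0.4532, -0.1881, 0.184]
eef_rot: [-0.001, 0.707, 0.707, 0.0]
wrist_force: [0.1, -0.3, 0.1]
opening: 1.0
grasp_force: 0.0
```

```bash
python3 - <<'E'
from h import *
delta((.4545,-.189,.034),0)
E
```

```text
delta [ -1.1   1.4 149.9] [-0.001 -0.001 -0.   ] q6 -0.64
```

Call:
carry_out(
  deltas="-1 1 45 0 0 0 0;-1 1 90 0 0 0 0;-1 1 130 0 0 0 0;-1 1 150 0 0 0 0;-1 1 150 0 0 0 0;-1 1 150 0 0 0 1;-1 1 150 0 0 0 1;-1 1 150 0 0 0 1;-1 1 150 0 0 0 1;-1 1 150 0 0 0 1;-1 1 150 0 0 0 1",
)

```text
time_s: 14.65
eef_pos: [0.4553, -0.1902, 0.0355]
eef_rot: [0.001, 0.707, 0.707, 0.0]
wrist_force: [-0.7, 0.7, 6.2]
opening: 0.393
grasp_force: 59.1
```

Call:
carry_out(
  deltas="0 0 0 0 0 0 1;0 0 -15 0 0 0 1;0 0 -55 0 0 0 1;0 0 -100 0 0 0 1;0 0 -150 0 0 0 1;0 0 -160 0 0 0 1;0 0 -160 0 0 0 1",
)

```text
time_s: 15.52
eef_pos: [0.4549, -0.1899, 0.1953]
eef_rot: [0.001, 0.707, 0.707, 0.0]
wrist_force: [-1.4, -0.5, -1.3]
opening: 0.393
grasp_force: 59.6
```

Call:
carry_out(
  deltas="35 0 0 0 0 0 1;80 0 0 0 0 0 1;130 0 0 0 0 0 1;180 0 0 0 0 0 1;230 0 0 0 0 0 1;280 0 0 0 0 0 1;330 0 0 0 0 0 1;380 0 0 0 0 0 1;430 0 0 0 0 0 1;465 5 0 0 0 0 1;487 30 0 0 0 0 1;487 70 0 0 0 0 1",
)

```text
time_s: 17.02
eef_pos: [0.523, 0.299, 0.1917]
eef_rot: [-0.001, 0.706, 0.708, -0.002]
wrist_force: [0.2, 0.3, 0.6]
opening: 0.393
grasp_force: 59.6
```

Call:
carry_out(
  deltas="0 40 0 0 0 0 1;0 70 10 0 0 0 1;0 77 50 0 0 0 1;0 77 90 0 0 0 1;0 77 125 0 0 0 1;0 77 143 0 0 0 1;0 77 149 0 0 0 1;0 77 149 0 0 0 1;0 77 149 0 0 0 1",
)

```text
time_s: 18.15
eef_pos: [0.6028, 0.2977, 0.047]
eef_rot: [0.001, 0.707, 0.707, 0.001]
wrist_force: [0.9, -0.8, -0.1]
opening: 0.391
grasp_force: 59.7
```

Call:
carry_out(
  deltas="0 0 4 0 0 0 1;0 0 7 0 0 0 1;0 0 7 0 0 0 1;0 0 7 0 0 0 1",
)

```text
time_s: 18.65
eef_pos: [0.6021, 0.2975, 0.0396]
eef_rot: [0.0, 0.707, 0.707, 0.0]
wrist_force: [-2.0, 0.3, 5.6]
opening: 0.392
grasp_force: 60.3
```

Call:
carry_out(
  deltas="0 0 0 0 0 0 0.3;0 0 0 0 0 0 0.3;0 0 0 0 0 0 0.2;0 0 -20 0 0 0 0.2;0 0 -60 0 0 0 0.2;0 0 -110 0 0 0 0.1;0 0 -150 0 0 0 0;0 -50 -150 0 0 0 0;0 -105 -150 0 0 0 0;0 -130 -150 0 0 0 0;0 -130 -150 0 0 0 0",
)

```text
time_s: 20.02
eef_pos: [0.4706, 0.2978, 0.19]
eef_rot: [0.0, 0.707, 0.708, 0.001]
wrist_force: [-0.1, 0.7, 0.2]
opening: 1.004
grasp_force: 0.0
```

```bash
python3 - <<'E'
from h import *
T=T_tool(); im=vision.camera("wrist"); cv2.imwrite("pics/w6.png",im); np.save("T6.npy",T); print(T[:3,3])
delta((.4495,-.0385,.2),0)
E
```

```text
[0.47059849 0.29775574 0.18995261]
delta [-336.1  -22.8  -10.3] [ 0.003 -0.001  0.001] q6 0.35
```

View pics/w6.png

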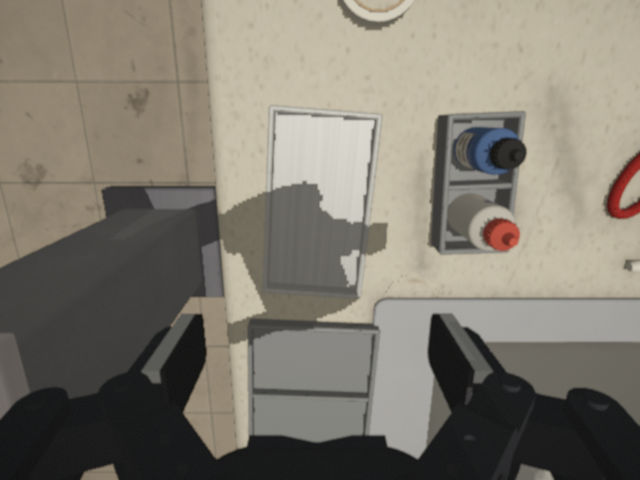

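Both bottles stand in their bays, at (490,152) and (485,222). Next I take a close look at the dish tray and the pale dish.

Call:
carry_out(
  deltas="-40 -2 0 0 0 0 0;-90 -5 -5 0 0 0 0;-140 -10 -10 0 0 0 0;-190 -15 -10 0 0 0 0;-240 -20 -10 0 0 0 0;-285 -20 -10 0 0 0 0;-300 -20 -10 0 0 0 0;-300 -20 -10 0 0 0 0;-300 -20 -10 0 0 0 0",
)

```text
time_s: 21.2
eef_pos: [0.4519, -0.0019, 0.1983]
eef_rot: [-0.0, 0.707, 0.707, 0.0]
wrist_force: [-0.5, 1.0, -0.4]
opening: 0.999
grasp_force: 0.0
```

```bash
python3 - <<'E'
from h import *
T=T_tool(); im=vision.camera("wrist"); cv2.imwrite("pics/w7.png",im); np.save("T7.npy",T); print(T[:3,3])
E
```

```text
[ 0.45193311 -0.00185371  0.19834227]
```

View pics/w7.png

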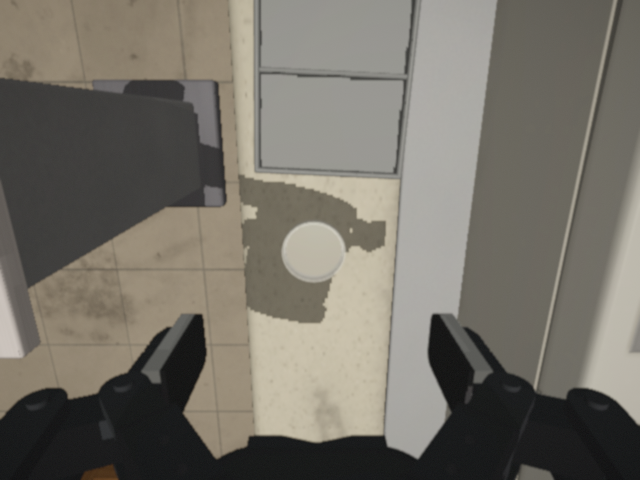

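The view shows the pale dish at (313,251) and the near bay of the dish tray, with inner corners at (262,168), (397,173), (407,80) and (260,76).

```bash
python3 - <<'E'
from h import *
T=np.load("T7.npy")
d=cast("wrist",(313.5,251),.012,T)[0]; print("dish",d,cast("wrist",[(282,251),(345,251),(313,221),(313,283)],.012,T)[:,:2].round(4).tolist())
p=cast("wrist",[(262,168),(397,173),(407,80),(260,76)],.014,T)[:,:2]
print("near bay",p.round(4).tolist(),p.mean(0),[round(np.linalg.norm(p[i]-p[i-1])*1e3) for i in range(4)])
q=cast("wrist",[(250,322),(378,327)],.014,np.load("T6.npy"));print("far edge",q)
delta((d[0],d[1],.0),0)
E
```

```text
dish [ 0.44978299 -0.03720939  0.012     ] [[0.4212, -0.0372], [0.4783, -0.0372], [0.4494, -0.0091], [0.4493, -0.0688]]
near bay [[0.4065, 0.0375], [0.5206, 0.0334], [0.5238, 0.1062], [0.408, 0.109]] [0.46472511 0.07149646] [72, 114, 73, 116]
far edge [[0.40948265 0.19584109 0.014     ]
 [0.52929679 0.19058367 0.014     ]]
delta [-35.6  -2.  198.3] [-0.    -0.     0.001] q6 -0.27
```

Call:
carry_out(
  deltas="-25 -1 40 0 0 0 0;-37 -2 90 0 0 0 0;-37 -2 140 0 0 0 0;-37 -2 175 0 0 0 0;-37 -2 192 0 0 0 0;-37 -2 196 0 0 0 0;-37 -2 196 0 0 0 0.2;-37 -2 196 0 0 0 0.2",
)

```text
time_s: 22.25
eef_pos: [0.4506, -0.0397, 0.0033]
eef_rot: [0.001, 0.707, 0.707, 0.0]
wrist_force: [-0.6, -0.5, -0.5]
opening: 0.802
grasp_force: 0.0
```

Call:
carry_out(
  deltas="0 0 0 0 0 0 0.3;0 0 0 0 0 0 0.3;0 0 0 0 0 0 1;0 0 0 0 0 0 1;0 0 0 0 0 0 1",
)

```text
time_s: 22.88
eef_pos: [0.45, -0.0399, 0.0034]
eef_rot: [0.0, 0.707, 0.707, 0.0]
wrist_force: [-4.1, 0.6, 14.0]
opening: 0.601
grasp_force: 59.8
```

Call:
carry_out(
  deltas="0 0 -10 0 0 0 1;0 0 -35 0 0 0 1;0 0 -65 0 0 0 1;25 4 -85 0 0 0 1;65 8 -85 0 0 0 1;100 14 -85 0 0 0 1;111 15 -75 0 0 0 1;111 15 -45 0 0 0 1;111 15 -20 0 0 0 1;111 15 -9 0 0 0 1;111 15 -9 0 0 0 1;111 15 -9 0 0 0 1",
)

```text
time_s: 24.38
eef_pos: [0.4654, 0.071, 0.012]
eef_rot: [0.001, 0.707, 0.707, 0.0]
wrist_force: [1.1, -0.7, -0.2]
opening: 0.595
grasp_force: 62.4
```

```bash
python3 - <<'E'
from h import *
T=T_tool(); im=vision.camera("wrist"); cv2.imwrite("pics/w8.png",im); print(T[:3,3])
delta((.4648,.071,.0076),0)
E
```

```text
[0.46537211 0.07098155 0.0120198 ]
delta [-0.  -0.8  4.6] [ 0.002  0.    -0.   ] q6 -0.1
```

View pics/w8.png

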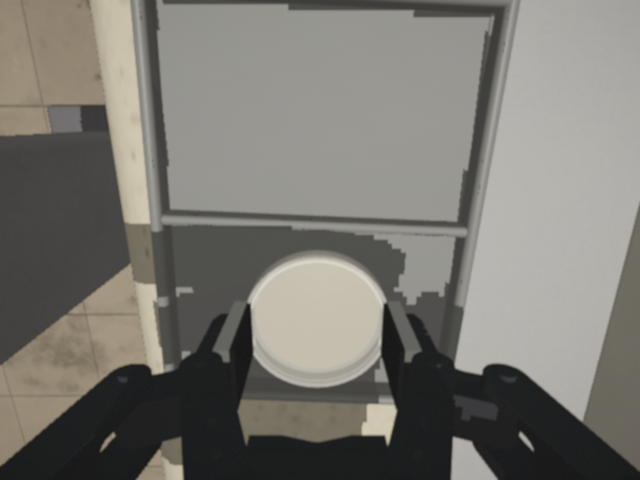

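The dish (317,318) sits level over the near bay, clear of the rib (row 225) and walls. I lower it and release.

Call:
carry_out(
  deltas="0 0 3 0 0 0 1;0 0 4 0 0 0 1;0 0 4 0 0 0 1;0 0 4 0 0 0 0.22;0 0 4 0 0 0 0.22;0 0 4 0 0 0 0.22;0 0 -10 0 0 0 0.22;0 0 -40 0 0 0 0.2;0 0 -90 0 0 0 0.1;0 0 -140 0 0 0 0;0 0 -140 0 0 0 0",
)

```text
time_s: 25.8
eef_pos: [0.4681, 0.0711, 0.1566]
eef_rot: [0.004, 0.707, 0.707, 0.003]
wrist_force: [0.3, 0.3, -0.8]
opening: 0.999
grasp_force: 0.0
```

```bash
python3 - <<'E'
from h import *
delta((.4585,-.30,.2),0)
E
```

```text
delta [-371.1   -9.2  -43.1] [0.01  0.001 0.   ] q6 -0.1
```

Call:
carry_out(
  deltas="-30 0 0 0 0 0 0;-75 -2 -10 0 0 0 0;-120 -4 -25 0 0 0 0;-170 -6 -35 0 0 0 0;-220 -7 -38 0 0 0 0;-270 -8 -38 0 0 0 0;-320 -8 -38 0 0 0 0;-365 -8 -38 0 0 0 0;-391 -8 -38 0 0 0 0;-391 -8 -38 0 0 0 0;-391 -8 -38 0 0 0 0",
)

```text
time_s: 27.18
eef_pos: [0.4565, -0.3182, 0.1888]
eef_rot: [-0.001, 0.707, 0.707, 0.0]
wrist_force: [0.3, 0.4, -0.5]
opening: 1.0
grasp_force: 0.0
```

```bash
python3 - <<'E'
from h import *
T=T_tool(); im=vision.camera("wrist"); cv2.imwrite("pics/w9.png",im); np.save("T9.npy",T); print(T[:3,3])
g=cv2.cvtColor(im,6)[200:320,250:400]
c=cv2.HoughCircles(cv2.resize(g,None,fx=4,fy=4,interpolation=2),cv2.HOUGH_GRADIENT,1,400,param1=80,param2=20,minRadius=100,maxRadius=150)[0,0]
uv=(c[0]/4+250,c[1]/4+200); print(uv,c[2]/4,cast("wrist",uv,.012,T)[0])
E
```

```text
[ 0.45650686 -0.31824309  0.18878857]
(np.float32(318.375), np.float32(259.625)) 32.85 [ 0.4585981  -0.35818698  0.012     ]
```

View pics/w9.png

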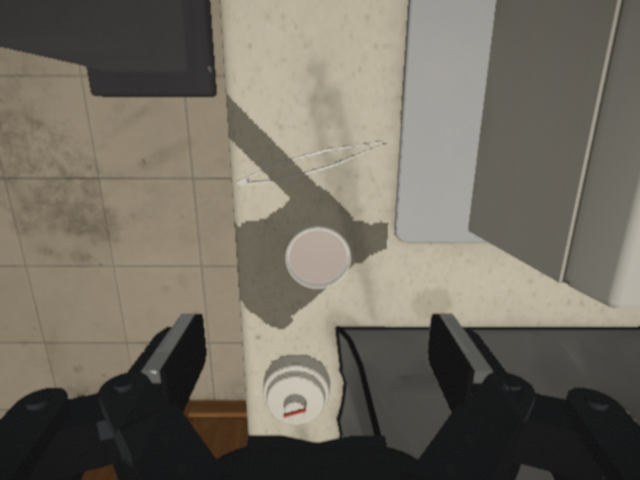

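The pink dish is at (318,259), the forceps run from (241,181) to (383,143), and the timer is well clear at (297,390).

Call:
carry_out(
  deltas="-25 1 40 0 0 0 0;-39 2 90 0 0 0 0;-39 2 135 0 0 0 0;-39 2 165 0 0 0 0;-39 2 181 0 0 0 0;-39 2 185 0 0 0 0.2;-39 2 185 0 0 0 0.3;-39 2 185 0 0 0 0.3;-39 2 185 0 0 0 1;-39 2 185 0 0 0 1;-39 2 185 0 0 0 1;-39 2 185 0 0 0 1",
)

```text
time_s: 28.72
eef_pos: [0.4625, -0.3641, 0.011]
eef_rot: [0.007, 0.707, 0.707, -0.001]
wrist_force: [-1.2, -0.6, 28.0]
opening: 0.001
grasp_force: 14.2
```

Call:
carry_out(
  deltas="0 0 -10 0 0 0 1;0 0 -35 0 0 0 1;0 0 -65 0 0 0 1;0 0 -105 0 0 0 1;0 0 -140 0 0 0 1;0 0 -140 0 0 0 1",
)

```text
time_s: 29.48
eef_pos: [0.4602, -0.3604, 0.1482]
eef_rot: [0.003, 0.707, 0.707, -0.0]
wrist_force: [-0.5, 0.2, 0.2]
opening: 0.001
grasp_force: 0.0
```

```bash
python3 - <<'E'
from h import *
T=np.load("T9.npy")
a,b=[cast("wrist",c,.005,T)[0] for c in((240,182),(384,143))]; d=b-a
print("forceps",a,b,"len",np.linalg.norm(d),(a+b)/2,np.arctan2(d[1],d[0]))
delta((.468,.1485,.0078),0)
E
```

```text
forceps [ 0.39183038 -0.29048027  0.005     ] [ 0.51256928 -0.25821253  0.005     ] len 0.1249763547231843 [ 0.45219983 -0.2743464   0.005     ] 0.2611490181139816
delta [509.6   7.2 137.8] [0.005 0.005 0.   ] q6 -0.87
```

The fingers shut on nothing and rode over the dish. I reopen, back off and measure the dish again numerically.

Call:
carry_out(
  deltas="20 0 -20 0 0 0 0;40 -2 -42 0 0 0 0;40 -2 -42 0 0 0 0;40 -2 -42 0 0 0 0;40 -2 -42 0 0 0 0",
)

```text
time_s: 30.1
eef_pos: [0.4561, -0.3188, 0.185]
eef_rot: [-0.001, 0.707, 0.707, -0.0]
wrist_force: [-0.3, -0.2, -0.0]
opening: 1.0
grasp_force: 0.0
```

```bash
python3 - <<'E'
from h import *
o=sensors.get_obs();T=T_tool(); im=vision.camera("wrist"); cv2.imwrite("pics/w10.png",im); np.save("T10.npy",T); print(T[:3,3],o["opening"])
def ho(im,T,nm):
    g=cv2.cvtColor(im,6)[200:320,250:400]
    c=cv2.HoughCircles(cv2.resize(g,None,fx=4,fy=4,interpolation=2),cv2.HOUGH_GRADIENT,1,400,param1=80,param2=20,minRadius=100,maxRadius=150)
    if c is None: print("none");return
    for c in c[0,:2]:
        uv=(c[0]/4+250,c[1]/4+200); print(nm,uv,c[2]/4,cast("wrist",uv,.012,T)[0])
ho(im,T,"now")
for n in ("w9","w10"):
    i=cv2.imread(f"pics/{n}.png"); h=cv2.cvtColor(i,40); l=cv2.cvtColor(i,44)[...,1].astype(int)
    m=(l>133); m[:200]=0;m[320:]=0;m[:,:250]=0;m[:,400:]=0
    cs,_=cv2.findContours(m.astype(np.uint8),0,2)
    for c in sorted(cs,key=cv2.contourArea)[-2:]:
        if len(c)>5: e=cv2.fitEllipse(c); print(n,"pink",e,cv2.contourArea(c),cast("wrist",e[0],.010,np.load("T9.npy") if n=="w9" else T)[0])
E
```

```text
[ 0.45609561 -0.31879663  0.18495646] 0.9995232466518229
now (np.float32(332.625), np.float32(261.125)) 33.475 [ 0.47051285 -0.35873927  0.012     ]
```

```bash
python3 - <<'E'
from h import *
for n,c in(("w9",(318,259)),("w10",(332,261))):
    i=cv2.GaussianBlur(cv2.imread(f"pics/{n}.png"),(3,3),0); m=np.zeros((482,642),np.uint8)
    cv2.floodFill(i,m,c,(0,0,0),(4,)*3,(4,)*3,4|cv2.FLOODFILL_MASK_ONLY|(255<<8))
    cs,_=cv2.findContours(m[1:-1,1:-1],0,2);k=max(cs,key=cv2.contourArea);e=cv2.fitEllipse(cv2.convexHull(k))
    print(n,e,cv2.contourArea(k),cast("wrist",e[0],.011,np.load("T9.npy" if n=="w9" else "T10.npy"))[0])
E
```

```text
w9 ((317.510009765625, 258.0111083984375), (59.147247314453125, 62.34352111816406), 81.42375183105469) 2797.5 [ 0.45782836 -0.35702978  0.011     ]
w10 ((303.83917236328125, 206.10769653320312), (462.1142272949219, 949.9056396484375), 82.09950256347656) 180028.5 [ 0.44574707 -0.30972615  0.011     ]
```

View pics/w10.png

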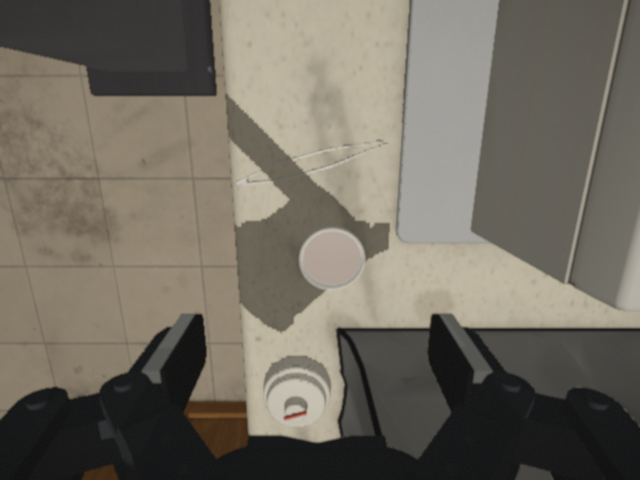

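The dish now lies at (332,258), 12 mm farther in x, still flat; the forceps and timer have not moved. This time I descend fully and settle before closing.

Call:
carry_out(
  deltas="-20 7 30 0 0 0 0.15;-38 13 80 0 0 0 0.15;-38 13 130 0 0 0 0.15;-38 13 160 0 0 0 0.15;-38 13 177 0 0 0 0.15;-38 13 182 0 0 0 0.15;-38 13 182 0 0 0 0.15;-38 13 182 0 0 0 0.15",
)

```text
time_s: 31.15
eef_pos: [0.4705, -0.3576, 0.0058]
eef_rot: [0.001, 0.707, 0.707, -0.0]
wrist_force: [0.6, 0.3, 0.3]
opening: 0.851
grasp_force: 0.0
```

Call:
carry_out(
  deltas="0 0 2 0 0 0 0.15;0 0 2 0 0 0 0.15;0 0 2 0 0 0 1;0 0 2 0 0 0 1;0 0 2 0 0 0 1;0 0 2 0 0 0 1",
)

```text
time_s: 31.9
eef_pos: [0.47, -0.357, 0.0033]
eef_rot: [0.0, 0.707, 0.707, -0.0]
wrist_force: [-1.4, 2.2, 6.2]
opening: 0.591
grasp_force: 61.0
```

Call:
carry_out(
  deltas="0 0 -10 0 0 0 1;0 0 -35 0 0 0 1;0 0 -70 0 0 0 1;30 0 -95 0 0 0 1;75 0 -95 0 0 0 1;125 0 -95 0 0 0 1;175 0 -95 0 0 0 1;225 0 -95 0 0 0 1;275 0 -95 0 0 0 1;325 0 -95 0 0 0 1;375 -1 -95 0 0 0 1;425 -2 -95 0 0 0 1",
)

```text
time_s: 33.4
eef_pos: [0.4676, 0.0699, 0.0979]
eef_rot: [0.0, 0.707, 0.707, 0.0]
wrist_force: [0.4, -0.3, -0.1]
opening: 0.594
grasp_force: 62.3
```

Call:
carry_out(
  deltas="40 0 0 0 0 0 1;75 0 0 0 0 0 1;81 0 10 0 0 0 1;81 0 40 0 0 0 1;81 0 65 0 0 0 1;81 0 80 0 0 0 1;81 0 82 0 0 0 1;81 0 82 0 0 0 1",
)

```text
time_s: 34.4
eef_pos: [0.4682, 0.149, 0.0158]
eef_rot: [0.0, 0.707, 0.707, 0.0]
wrist_force: [-0.6, 0.4, -1.2]
opening: 0.594
grasp_force: 62.4
```

```bash
python3 - <<'E'
from h import *
delta((.468,.1495,.0075),0)
T=T_tool(); cv2.imwrite("pics/w11.png",vision.camera("wrist")); np.save("T11.npy",T)
E
```

```text
delta [ 0.5 -0.2  8.3] [ 0.001  0.    -0.   ] q6 0.07
```

Call:
carry_out(
  deltas="1 0 5 0 0 0 1;1 0 8 0 0 0 1;1 0 8 0 0 0 1;1 0 8 0 0 0 1",
)

```text
time_s: 34.95
eef_pos: [0.4677, 0.1503, 0.0073]
eef_rot: [0.0, 0.707, 0.707, 0.0]
wrist_force: [-0.1, -0.3, 0.1]
opening: 0.595
grasp_force: 62.6
```

Call:
carry_out(
  deltas="0 0 0 0 0 0 0.22;0 0 0 0 0 0 0.22;0 0 0 0 0 0 0.22;0 0 -14 0 0 0 0.22;0 0 -44 0 0 0 0.2;0 0 -94 0 0 0 0.1;0 0 -144 0 0 0 0;-30 0 -170 0 0 0 0;-70 0 -185 0 0 0 0;-110 0 -190 0 0 0 0;-110 0 -190 0 0 0 0;-110 0 -190 0 0 0 0",
)

```text
time_s: 36.45
eef_pos: [0.4675, 0.0406, 0.1977]
eef_rot: [-0.0, 0.707, 0.707, 0.0]
wrist_force: [-1.3, 0.4, 0.1]
opening: 1.002
grasp_force: 0.0
```

```bash
python3 - <<'E'
from h import *
T=T_tool(); im=vision.camera("wrist"); cv2.imwrite("pics/w12.png",im); np.save("T12.npy",T); print(T[:3,3])
g=cv2.resize(cv2.cvtColor(im,6)[:330],None,fx=4,fy=4,interpolation=2)
c=cv2.HoughCircles(g,cv2.HOUGH_GRADIENT,1,200,param1=60,param2=22,minRadius=105,maxRadius=150)
for c in c[0,:6]: print((c/4).round(1),cast("wrist",c[:2]/4,.016,T)[0].round(4))
delta((.4525,-.2745,.2),.26+np.pi/2)
E
```

```text
[0.46749006 0.04060048 0.19766616]
[313.6 176.6  34.8] [0.4657 0.0731 0.016 ]
[316.9  81.4  34.8] [0.4685 0.1473 0.016 ]
delta [-315.5  -15.    -2.7] [-0.    -0.     1.311] q6 -0.17
```

Both dishes are measured at the bay centres, (0.466,0.073) and (0.4685,0.147). Now the forceps, with the wrist turned so the camera points away from the analyser.

Call:
carry_out(
  deltas="-25 -1 0 0 0 -0.16 0.4;-60 -3 0 0 0 -0.33 0.4;-95 -5 0 0 0 -0.5 0.4;-130 -7 0 0 0 -0.67 0.4;-165 -9 0 0 0 -0.84 0.4;-200 -11 0 0 0 -1.01 0.4;-235 -13 0 0 0 -1.18 0.4;-265 -14 0 0 0 -1.35 0.4;-290 -15 0 0 0 -1.52 0.4;-305 -15 0 0 0 -1.68 0.4;-315 -15 0 0 0 -1.83 0.4;-315 -15 0 0 0 -1.83 0.4",
)

```text
time_s: 38.0
eef_pos: [0.453, -0.274, 0.1969]
eef_rot: [-0.0, -0.129, 0.992, 0.0]
wrist_force: [-0.1, -0.8, -0.5]
opening: 0.6
grasp_force: 0.0
```

Call:
carry_out(
  deltas="0 0 50 0 0 0 0.4;0 0 100 0 0 0 0.4;0 0 100 0 0 0 0.4;0 0 100 0 0 0 0.4",
)

```text
time_s: 38.5
eef_pos: [0.4537, -0.2748, 0.0989]
eef_rot: [0.001, -0.129, 0.992, -0.001]
wrist_force: [-0.5, 0.0, 0.1]
opening: 0.598
grasp_force: 0.0
```

```bash
python3 - <<'E'
from h import *
delta((.4525,-.2745,.003),.26+np.pi/2)
E
```

```text
delta [ 1.2  0.7 95.9] [-0.001  0.001 -0.001] q6 -2.6
```

Call:
carry_out(
  deltas="1 0 40 0 0 0 0.4;1 0 75 0 0 0 0.4;1 0 90 0 0 0 0.4;1 0 94 0 0 0 0.4;1 0 94 0 0 0 0.4;1 0 94 0 0 0 0.4",
)

```text
time_s: 39.25
eef_pos: [0.4526, -0.2758, 0.0047]
eef_rot: [0.001, -0.129, 0.992, -0.001]
wrist_force: [-0.4, 1.4, 0.2]
opening: 0.602
grasp_force: 0.0
```

```bash
python3 - <<'E'
from h import *
delta((.4525,-.2745,.003),.26+np.pi/2)
E
```

```text
delta [-0.3  1.2  1.7] [-0.002  0.001 -0.001] q6 -2.6
```

Call:
carry_out(
  deltas="0 0 1 0 0 0 0.4;0 0 1 0 0 0 1;0 0 1 0 0 0 1;0 0 1 0 0 0 1;0 0 1 0 0 0 1;0 0 1 0 0 0 1;0 0 1 0 0 0 1",
)

```text
time_s: 40.12
eef_pos: [0.4518, -0.275, 0.0025]
eef_rot: [0.0, -0.129, 0.992, -0.0]
wrist_force: [-1.0, 1.0, 5.1]
opening: 0.141
grasp_force: 58.9
```

Call:
carry_out(
  deltas="0 0 -10 0 0 0 1;0 0 -40 0 0 0 1;0 0 -80 0 0 0 1;0 0 -100 0 0 0 1;0 0 -100 0 0 0 1;0 0 -100 0 0 0 1",
)

```text
time_s: 40.88
eef_pos: [0.4511, -0.2744, 0.1014]
eef_rot: [-0.0, -0.129, 0.992, 0.001]
wrist_force: [-1.3, 0.3, -0.7]
opening: 0.145
grasp_force: 58.7
```

```bash
python3 - <<'E'
from h import *
print(sensors.get_obs()["opening"],sensors.get_obs()["grasp_force"])
t,_=delta((.4733,.3035,.1025),1.5-np.pi/2)
T=T_tool(); T[:3,3]=0
E
```

```text
0.14537596930724342 58.729959716279154
delta [-1.695e+02  5.530e+02 -5.000e-01] [ 1.000e-03  0.000e+00 -1.241e+00] q6 -2.6
```

Call:
carry_out(
  deltas="-8 25 -20 0 0 0.15 1;-20 65 -20 0 0 0.32 1;-33 108 -20 0 0 0.49 1;-46 150 -20 0 0 0.66 1;-60 195 -20 0 0 0.83 1;-74 240 -20 0 0 1 1;-87 285 -20 0 0 1.17 1;-101 330 -20 0 0 1.34 1;-115 375 -20 0 0 1.51 1;-129 420 -20 0 0 1.68 1;-142 465 -20 0 0 1.8 1;-155 505 -20 0 0 1.9 1",
)

```text
time_s: 42.38
eef_pos: [0.4708, 0.2543, 0.1205]
eef_rot: [-0.001, 0.732, 0.681, -0.001]
wrist_force: [0.4, -0.7, -0.9]
opening: 0.149
grasp_force: 58.8
```

Call:
carry_out(
  deltas="20 0 0 0 0 0 1;45 0 0 0 0 0 1;45 0 0 0 0 0 1;45 0 0 0 0 0 1",
)

```text
time_s: 42.88
eef_pos: [0.4748, 0.2967, 0.1215]
eef_rot: [-0.0, 0.731, 0.682, -0.001]
wrist_force: [0.5, -0.5, -0.2]
opening: 0.14
grasp_force: 58.8
```

```bash
python3 - <<'E'
from h import *
print(sensors.get_obs()["grasp_force"])
delta((.4733,.3035,.0068),1.5-np.pi/2)
E
```

```text
58.75342797066878
delta [  6.8  -1.8 114.7] [-0.001  0.001  0.001] q6 0.42
```

Call:
carry_out(
  deltas="6 -1 30 0 0 0 1;6 -1 65 0 0 0 1;6 -1 90 0 0 0 1;6 -1 100 0 0 0 1;6 -1 106 0 0 0 1;6 -1 106 0 0 0 1;6 -1 106 0 0 0 1",
)

```text
time_s: 43.75
eef_pos: [0.4754, 0.3041, 0.0173]
eef_rot: [0.0, 0.731, 0.682, 0.001]
wrist_force: [0.2, -0.1, -0.5]
opening: 0.144
grasp_force: 58.8
```

```bash
python3 - <<'E'
from h import *
delta((.4733,.3035,.0068),1.5-np.pi/2)
E
```

```text
delta [-0.7 -2.1 10.5] [ 0.002 -0.001  0.001] q6 0.43
```

Call:
carry_out(
  deltas="0 -1 4 0 0 0 1;0 -1 8 0 0 0 1;0 -1 10 0 0 0 1;0 -1 10 0 0 0 1;0 -1 10 0 0 0 1",
)

```text
time_s: 44.38
eef_pos: [0.4734, 0.3039, 0.0065]
eef_rot: [-0.0, 0.731, 0.682, -0.0]
wrist_force: [-2.0, -1.6, 5.8]
opening: 0.147
grasp_force: 59.5
```

Call:
carry_out(
  deltas="0 0 0 0 0 0 0.6;0 0 0 0 0 0 0.6;0 0 0 0 0 0 0.6;0 0 -15 0 0 0 0.6;0 0 -55 0 0 0 0.6;0 0 -100 0 0 0 0.5;0 0 -150 0 0 0 0.3;-40 0 -190 0 0 0 0;-70 -20 -200 0 0 0 0;-70 -20 -200 0 0 0 0;-70 -20 -200 0 0 0 0",
)

```text
time_s: 45.75
eef_pos: [0.4491, 0.2357, 0.207]
eef_rot: [0.0, 0.732, 0.682, 0.001]
wrist_force: [-0.3, 0.3, -0.3]
opening: 1.001
grasp_force: 0.0
```

```bash
python3 - <<'E'
from h import *
T=T_tool(); im=vision.camera("wrist"); cv2.imwrite("pics/w13.png",im); print(T[:3,3])
K,C=campose("wrist",T); W=np.linalg.inv(C)
ax=np.array([np.cos(1.5),np.sin(1.5),0]); py=np.array([-ax[1],ax[0],0]); c=np.array([.4733,.3035,.006])
# rectify tray floor to 1 mm/px: 160 x 90
src=[];dst=[]
for a,b in((-80,-45),(80,-45),(80,45),(-80,45)):
    p=W@np.r_[c+ax*a/1e3+py*b/1e3,1]; u=K@p[:3]; src.append(u[:2]/u[2]); dst.append((a+80,b+45))
r=cv2.warpPerspective(im,cv2.getPerspectiveTransform(np.float32(src),np.float32(dst)),(160,90))
g=cv2.cvtColor(r,6).astype(int); d=np.abs(g-cv2.medianBlur(g.astype(np.uint8),15).astype(int))
for row in range(0,90,3): print("".join(" .:*#"[min(4,int(d[row:row+3,x:x+2].max()//8))] for x in range(0,160,2)))
for uv,z,n in(((0,0),0,""),):pass
h=cv2.cvtColor(im,40);H,S,V=cv2.split(h)
for nm,m in(("red",(S>120)&((H<10)|(H>172))),("blue",(S>100)&(H>100)&(H<130))):
    cs,_=cv2.findContours(m.astype(np.uint8),0,2)
    print(nm,[(cv2.boundingRect(k),cast("wrist",np.array(cv2.minEnclosingCircle(k)[0]),.06,T)[0].round(3)) for k in cs if cv2.contourArea(k)>80])
g=cv2.resize(cv2.cvtColor(im,6),None,fx=4,fy=4)
E
```

```text
[0.44909612 0.23567491 0.20698073]
.             .....   ...... ...... .........::.....::.. ..::....::.....::......
.###############################################################################
.#####**#########################**#############:**##########:.:**#########*####
.###::.                                                                    #####
.###.                                                                       :###
.###                                                                          ##
:###                                                                          ##
:###                                                                         .##
:*##                                                                         :#*
**##                                                                        .*##
#*##                                                                        .:##
#:##                                                                         *##
#:##                    .. ..::####*::::*#***********:..                     :##
###*        
[... 828 characters left out ...]
                                                ##
  ..                                                                          ##
  .                                                                           ##
  ..             *.                                                         *###
  ..            *::                                                       :::###
  ..           .#*:*****#######*******##########*###########################*###
  .           .#****###*#####********###########*##***####################******
red [((511, 110, 38, 33), array([0.609, 0.299, 0.06 ])), ((634, 84, 6, 34), array([0.685, 0.311, 0.06 ]))]
blue [((492, 18, 45, 52), array([0.594, 0.354, 0.06 ]))]
```

The rectified tray map shows the forceps lying inside the tray, centred along its length. The bottles and dishes measured at their bays. I hand in.

```bash
python3 -c "
from bench import ctrl; print(ctrl.hand_in())"
```

```text
the job is handed in; nothing more can be done
None
```

I handed in the job at about 46 s. My last camera checks showed both bottles in the rack, one dish in each bay of the dish tray, and the forceps in the grey tool tray. One failed grasp slid the pink dish 12 mm before I re-gripped it. I never touched the timer or tape roll, and the hand-in returned no verdict.

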